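Put the shoe-care flasks away in the rack drawer

ROBOT

A 7-joint arm with a two-finger parallel gripper is mounted at the origin on the work surface. World frame = base frame: x ahead of the robot, y to its left, z up, the work surface at z = 0. Lengths are in m, angles in rad, forces in N, time in s.
With the tool pointing down it reaches from about 0.425 to 1.025 m from the base axis. Payload 9.4 kg.
Tool frame: the origin (TCP) lies at the very end of the fingers, on their centre line; the grasp point (between the pads) lies 19 mm behind it; z points along the fingers, y is the line along which they close (so a half turn about z gives the same grasp; the last joint's range is limited). The gripper opens to 93 mm and grips with 3 to 60 N. Pads are 15 mm wide; open, the fingers measure 128 mm over their backs; the gripper's body (75 mm by 188 mm) begins 65 mm behind the grasp point.
Start: joints at [1.131, 0.599, -0.003, 1.599, 0.002, 0.943, -0.08], TCP at [0.257, -0.678, 0.219] pointing down, gripper open.
Joint ranges: [-2.57, 2.57], [-0.35, 1.97], [-1.29, 1.29], [0.11, 2.56], [-1.05, 4.19], [0.11, 1.86], [-2.63, 2.63]. Speed limits (rad/s): [2.22, 2.22, 3.01, 3.01, 3.14, 3.14, 3.14].

INTERFACE

Orientations are given as [roll, pitch, yaw] about the fixed x, y, z axes, in that order (R = Rz(yaw) Ry(pitch) Rx(roll)).
In Python, from rig import ctrl gives the robot as it stands. The module is installed in compiled form; this text tells all that it offers.
- The arm moves only by the tool move_arm, never from a script. Its argument "rows" is a list of rows, each a list of 5 numbers: the finger opening in cm, from 0 to 9.3, then the shift along the tool's x, y, z in cm, then the turn about the tool's z in rad. A call has exactly 5 rows; each row is the pose to reach, as a shift and turn from the pose commanded when the call began, along the tool's axes at that moment; what a row does not reach only later rows make up. A row lasts 1/8 s, in which the tool goes at most 62.5 mm and 10.7 degrees, less where a joint would pass 70% of its speed; a pose out of reach is approached as far as the arm can. A call with a gripper value outside its range is refused whole. The fingers move at their own pace and stop on an object; "grip_force" is the grip in N (left out, the last holds). Time passes only in rows, so rows that repeat a pose let the fingers close, or fill a call up. It gives the time, the measured TCP pose, the force, the opening and the grip force at its end, in the units of the state.
- ctrl.read_state(): the state, without advancing time (a new reading comes with each control period).
- ctrl.capture(name): name is "scene" or "top" or "wrist"; returns a dict with "pixels" (420x560x3 uint8, blue, green, red), "fx", "fy", "cx", "cy" (pixels), "D" ([k1, k2, p1, p2, k3] as OpenCV has them; the pictures are not rectified), "position" and "attitude" of the camera in the world; the wrist camera has in their place "tool_from_camera" (4x4, takes a point from camera to tool coordinates, whose origin is the TCP and whose axes are the flange's). Camera axes: x right, y down, z forward; pixel columns grow to the right and rows downward; lengths in m; the calibration is good to about 2 mm. A picture is of the moment at which its call begins: read the wrist's pose just before it. There is no depth.
- ctrl.hand_in(): hands the job in; it is judged then, once.
Trained networks look in the newest picture that a camera, given by its name, has taken for a name from the list of things; names that differ only in an ending like _2 or _b are one class to them, and where a whole thing is asked for, a point or a joint stands for the part that bears it (a point fixed in the world has none). Each returns a list of dicts, best first, with "p" (0 to 1); they miss things now and then, are a little off and sometimes report something else, mostly with a low value. They report only what shows in the picture. A call takes as long as a camera call.
- ctrl.find_in(camera, name): "position" ([x, y, z] in m, in world coordinates, good to about 4 mm: the middle of the surface that is visible of it).
The state is a dict: "t": time; "qpos": joint angles; "dq": joint speeds; "joint_torque": joint torques, N m; "tcp_pos": TCP position; "tcp_rot": TCP orientation; "force": force on the tool from outside, world axes, zero at the start; "moment": the same for the moment, N m; "grip_width": finger opening in m; "finger_force": force on a finger pad.
Only numpy, scipy, OpenCV 4.12 (cv2) and the standard library are available. Lean on these libraries where they do the work, as an engineer would, in place of code of your own. Each camera call takes 0.05 s, during which the arm holds its last target. There are 200 camera calls.

TASK

Put the shoe-care flasks that are standing about on the shoe bench away: pull the drawer of the bamboo chest well out, stand each of those flasks upright in a free slot of the rack inside, one to a slot and right down on the drawer floor, and then push the drawer fully shut. The flasks already in the rack stay in it, and the glass jar beside the chest is left where it is.

Things in the scene. Friction and masses are not known exactly. Their poses are not given: they have to be found in the camera images.
- front (a point): Middle of the upper edge of the drawer front's outer face, 150 mm above the bench; moves with the drawer, same axes as the handle. The front panel is 306 wide, 12 mm thick. The chest behind it is fixed, of bamboo, 270 deep, 310 wide, 155 mm high, its top closed: the rack in the drawer is uncovered only when the drawer is out by 0.13 m or more.
- drawer (a joint): Drawer of the chest, m: 0 shut, grows as it is pulled out towards the robot (along the handle's -x), stop at 0.18. It stays where it is left; friction about 1.5 N and some damping. It is shut at the start.
- handle (a point): Middle of the drawer's handle: a level steel bar 10 mm thick, 110 mm long along y, its axis 50 mm in front of the front panel, 125 mm above the bench; posts at y = +-50 mm. Moves with the drawer. Site axes: x into the chest (the drawer slides out along -x), y along the front to the robot's left, z up.
- rack (a point): Centre of the rack's row of six slots, on the drawer floor (16 mm above the bench), 142 mm behind the handle bar and 80 mm behind the front panel's inner face; moves with the drawer, same axes as the handle. The slots lie in a row along y, centred at y = -105, -63, -21, 21, 63 and 105 mm from this point.
- slot_end (a point): Centre of the slot at the row's left end (y = 105 mm from the rack point), on the drawer floor, same axes. Every slot is 37 mm wide (y) and 74 mm long (x), so a flask stands with its broad side along x. Dividers between slots are 5 mm thick with rounded tops 35 mm above the drawer floor; the walls at the slots' ends are 30 mm high.
- jar: Bystander: small glass jar with a twist cap, 64 mm across, 85 mm tall, origin at the centre of its underside. It stands on the bench to the left of the chest.
- flask1: Shoe-care flask, upright: flat amber body 64 (x) x 32 (y) x 60 mm tall with a label and a heavy steel foot, so that it stands firm; on it a black oblong cap 34 (x) x 22 (y) mm, from height 64 to 100 mm. Origin at the centre of the underside, z up through the cap. About 240 g, mostly in the foot; alike after a half turn. On the bench at the start, or absent.
- flask2: Shoe-care flask, upright: flat amber body 64 (x) x 32 (y) x 60 mm tall with a label and a heavy steel foot, so that it stands firm; on it a black oblong cap 34 (x) x 22 (y) mm, from height 64 to 100 mm. Origin at the centre of the underside, z up through the cap. About 240 g, mostly in the foot; alike after a half turn. On the bench at the start, or absent.
- flask3: Shoe-care flask, upright: flat amber body 64 (x) x 32 (y) x 60 mm tall with a label and a heavy steel foot, so that it stands firm; on it a black oblong cap 34 (x) x 22 (y) mm, from height 64 to 100 mm. Origin at the centre of the underside, z up through the cap. About 240 g, mostly in the foot; alike after a half turn. On the bench at the start, or absent.
- flask4: Shoe-care flask, upright: flat amber body 64 (x) x 32 (y) x 60 mm tall with a label and a heavy steel foot, so that it stands firm; on it a black oblong cap 34 (x) x 22 (y) mm, from height 64 to 100 mm. Origin at the centre of the underside, z up through the cap. About 240 g, mostly in the foot; alike after a half turn. On the bench at the start, or absent.
- stored1: Shoe-care flask, upright: flat amber body 64 (x) x 32 (y) x 60 mm tall with a label and a heavy steel foot, so that it stands firm; on it a black oblong cap 34 (x) x 22 (y) mm, from height 64 to 100 mm. Origin at the centre of the underside, z up through the cap. About 240 g, mostly in the foot; alike after a half turn. In a rack slot inside the shut drawer at the start, or absent.
- stored2: Shoe-care flask, upright: flat amber body 64 (x) x 32 (y) x 60 mm tall with a label and a heavy steel foot, so that it stands firm; on it a black oblong cap 34 (x) x 22 (y) mm, from height 64 to 100 mm. Origin at the centre of the underside, z up through the cap. About 240 g, mostly in the foot; alike after a half turn. In a rack slot inside the shut drawer at the start, or absent.
- stored3: Shoe-care flask, upright: flat amber body 64 (x) x 32 (y) x 60 mm tall with a label and a heavy steel foot, so that it stands firm; on it a black oblong cap 34 (x) x 22 (y) mm, from height 64 to 100 mm. Origin at the centre of the underside, z up through the cap. About 240 g, mostly in the foot; alike after a half turn. In a rack slot inside the shut drawer at the start, or absent.
- stored4: Shoe-care flask, upright: flat amber body 64 (x) x 32 (y) x 60 mm tall with a label and a heavy steel foot, so that it stands firm; on it a black oblong cap 34 (x) x 22 (y) mm, from height 64 to 100 mm. Origin at the centre of the underside, z up through the cap. About 240 g, mostly in the foot; alike after a half turn. In a rack slot inside the shut drawer at the start, or absent.

How it is judged:
By the outcome, as a careful person would: the job done as asked, in the order asked, and still so for the second after the job is handed in, with the robot touching nothing.
Of flask1, flask2, flask3, flask4 only 3 to 4 are there at a start; the rules pass over those that are not, and their reading is None.
Of stored1, stored2, stored3, stored4 only 1 to 2 are there at a start; the rules pass over those that are not, and their reading is None.
At some moment in a run one of flask1, flask2, flask3, flask4 may be knocked a few centimetres aside while the robot is not near it.
It also fails if it takes over 210 s, if anything falls off the work surface, if the arm or the gripper's body presses on something with over 40 N, if the wrist force passes 120 N, or if a joint passes its speed limit or range.

## Working session

There is one attempt and no reset: what is moved stays moved. The work goes in short steps, Python scripts to look and compute and a tool call to move; the robot and the scene stay as the last step left them, time stands still between calls to the robot, and variables do not carry over. Pictures are saved under pics/ and viewed, at most 14 in all, crops included, and the job is handed in when it is done.

Besides the shell and the picture viewer there is one more tool, called after ">>>" in YAML: its name, and indented under it one key for each argument. move_arm: Moves the arm, as the interface text tells. Its arguments: {"type":"object","properties":{"rows":{"type":"array"},"grip_force":{"type":"number"}},"required":["rows"]}

```bash
mkdir -p pics; cat > h.py <<'E'
from rig import ctrl
import numpy as np, cv2
from scipy.spatial.transform import Rotation as R
def st():
    s=ctrl.read_state(); print('t',round(s['t'],2),'tcp',np.round(s['tcp_pos'],4),'rot',np.round(s['tcp_rot'],3),'F',np.round(s['force'],1),'w',round(s['grip_width'],4),'q',np.round(s['qpos'],2)); return s
def find(cam,name,n=6):
    for d in ctrl.find_in(cam,name)[:n]: print(cam,name,round(d['p'],2),np.round(d['position'],4))
E
python3 - <<'E'
from h import *
s=st(); print(s['tcp_rot'])
for c in ['scene','top']:
    p=ctrl.capture(c); cv2.imwrite(f'pics/{c}0.png',p['pixels'])
    print({k:v for k,v in p.items() if k!='pixels'})
    for n in ['flask1','handle','front','jar']: find(c,n)
E
```

```text
t 0.0 tcp [ 0.2571 -0.6774  0.2178] rot [-3.14   0.     0.363] F [ 0.5 -0.6  0.3] w 0.093 q [ 1.13  0.6  -0.    1.6   0.    0.94 -0.08]
[-3.14008119e+00  1.40285205e-04  3.62895280e-01]
{'fx': 420.7726513441453, 'fy': 420.7726513441453, 'cx': 288.3837524033406, 'cy': 213.2723224886751, 'D': array([-0.03019632,  0.        ,  0.        ,  0.        ,  0.        ]), 'position': array([0.85456618, 0.15367626, 0.98477073]), 'attitude': array([-2.84043301, -0.00852383,  2.1754269 ])}
scene flask1 0.91 [ 0.435  -0.2896  0.0572]
scene flask1 0.89 [0.4836 0.2738 0.0653]
scene flask1 0.66 [ 0.609  -0.3235  0.0594]
scene flask1 0.64 [0.5827 0.3534 0.0651]
scene handle 0.87 [ 0.6719 -0.0034  0.1477]
scene front 0.7 [ 0.6743 -0.0068  0.1498]
scene jar 0.82 [0.7143 0.2991 0.0853]
scene jar 0.23 [0.5842 0.351  0.0675]
{'fx': 488.78289705093727, 'fy': 488.78289705093727, 'cx': 279.7836872810892, 'cy': 211.7735097966057, 'D': array([0.01305881, 0.        , 0.        , 0.        , 0.        ]), 'position': array([ 0.49155663, -0.00944325,  1.24904848]), 'attitude': array([-3.03234884e+00, -4.75543497e-04, -1.54776873e+00])}
top flask1 0.94 [0.573  0.3482 0.0644]
top flask1 0.9 [0.4632 0.2717 0.0623]
top flask1 0.79 [ 0.5982 -0.3181  0.0633]
top flask1 0.72 [ 0.419  -0.2873  0.0618]
top handle 0.81 [ 0.6729 -0.0104  0.1256]
top front 0.87 [ 0.672  -0.0138  0.1238]
top jar 0.7 [0.7053 0.3006 0.0872]
top jar 0.54 [0.4653 0.2693 0.0658]
```

View pics/top0.png

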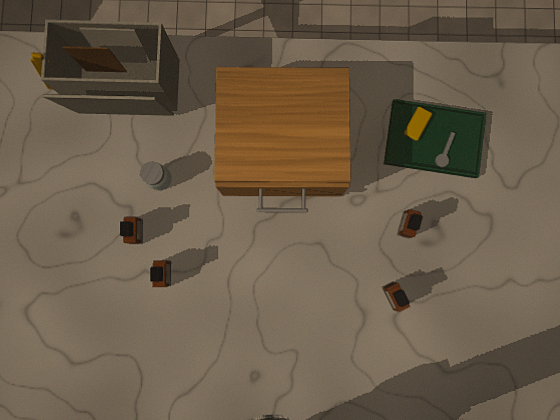

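View pics/scene0.png

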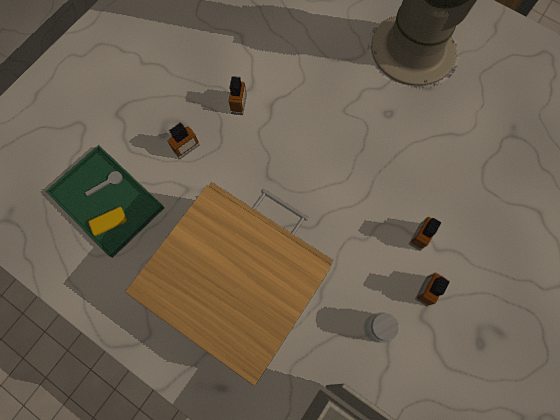

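Top view: chest at (215–350, 68–195) with its handle bar at about (282,210). There are four flasks on the bench, at (130,229), (160,272), (410,222) and (397,296). The jar is at (153,175). The scene view agrees.

```bash
cat >> h.py <<'E'
def rays(p,px,s=None):
    K=np.array([[p['fx'],0,p['cx']],[0,p['fy'],p['cy']],[0,0,1]])
    n=cv2.undistortPoints(np.float64(px).reshape(-1,1,2),K,p['D'])[:,0]
    d=np.c_[n,np.ones(len(n))]
    if 'position' in p: Rm=R.from_euler('xyz',p['attitude']).as_matrix(); o=p['position']
    else:
        T=p['tool_from_camera']; Rt=R.from_euler('xyz',s['tcp_rot']).as_matrix()
        Rm=Rt@T[:3,:3]; o=Rt@T[:3,3]+s['tcp_pos']
    return o,d@Rm.T
def onz(p,px,z,s=None):
    o,d=rays(p,px,s); return o+d*((z-o[2])/d[:,2])[:,None]
def proj(p,X,s=None):
    K=np.array([[p['fx'],0,p['cx']],[0,p['fy'],p['cy']],[0,0,1]])
    if 'position' in p: Rm=R.from_euler('xyz',p['attitude']).as_matrix(); o=p['position']
    else:
        T=p['tool_from_camera']; Rt=R.from_euler('xyz',s['tcp_rot']).as_matrix()
        Rm=Rt@T[:3,:3]; o=Rt@T[:3,3]+s['tcp_pos']
    c=(np.atleast_2d(X)-o)@Rm
    return cv2.projectPoints(c,np.zeros(3),np.zeros(3),K,p['D'])[0][:,0]
def go(s,xyz,yaw):
    """shift cm in tool axes, turn rad"""
    Rt=R.from_euler('xyz',s['tcp_rot']).as_matrix()
    d=Rt.T@(np.array(xyz)-s['tcp_pos'])*100
    t=-(yaw-s['tcp_rot'][2]); t=(t+np.pi)%(2*np.pi)-np.pi
    print('GO',np.round(d,2),'turn',round(t,3),'alt',round((t%np.pi),3),round((t%np.pi)-np.pi,3))
E
python3 - <<'E'
from h import *
p=ctrl.capture('top'); im=p['pixels']; s=st()
hsv=cv2.cvtColor(im,cv2.COLOR_BGR2HSV)
m=((hsv[...,1]>110)&(hsv[...,2]>90)).astype(np.uint8); m[:, :200]=0; m[:,365:]=0; m[183:]=0
c=max(cv2.findContours(m,0,2)[0],key=cv2.contourArea); r=cv2.minAreaRect(c); b=cv2.boxPoints(r); print(b,r)
w=onz(p,b,0.155); print(np.round(w,4))
for z,px in [(0.13,[[258,210],[306,210]])]: print(np.round(onz(p,px,z),4))
# caps
g=im.max(2); 
for (u,v) in [(127,229),(157,272),(414,222),(400,297)]:
    a=(g[v-18:v+18,u-18:u+18]<42).astype(np.uint8)
    n,l,stt,ce=cv2.connectedComponentsWithStats(a); k=1+np.argmax(stt[1:,4])
    q=np.argwhere(l==k)[:,::-1].astype(np.float32); r=cv2.minAreaRect(q)
    bx=cv2.boxPoints(r)+[u-18,v-18]; W=onz(p,np.vstack([bx,bx.mean(0)]),0.1)
    e1=W[1]-W[0];e2=W[2]-W[1]
    print(stt[k],np.round(W[4],4),np.round([np.linalg.norm(e1),np.degrees(np.arctan2(e1[1],e1[0])),np.linalg.norm(e2),np.degrees(np.arctan2(e2[1],e2[0]))],3))
big=cv2.resize(im[180:320,80:460],None,fx=2.1,fy=2.1,interpolation=cv2.INTER_CUBIC); cv2.imwrite('pics/z.png',big)
E
```

```text
t 0.55 tcp [ 0.2573 -0.6778  0.2186] rot [-3.142  0.     0.363] F [ 0.   0.5 -0.1] w 0.0929 q [ 1.13  0.6  -0.    1.6   0.    0.94 -0.08]
[[214.  67.]
 [350.  67.]
 [350. 182.]
 [214. 182.]] ((282.0, 124.5), (115.0, 136.0), 90.0)
[[ 0.9464  0.1534  0.155 ]
 [ 0.9537 -0.1626  0.155 ]
 [ 0.6831 -0.1647  0.155 ]
 [ 0.6759  0.1434  0.155 ]]
[[ 0.6172  0.0431  0.13  ]
 [ 0.6198 -0.0674  0.13  ]]
[ 11  10  13  16 181] [0.5696 0.3537 0.1   ] [ 2.8000e-02 -8.8687e+01  3.5000e-02 -1.7678e+02]
[ 12  13  12  14 168] [0.4663 0.2768 0.1   ] [ 2.60000e-02 -8.87230e+01  3.00000e-02 -1.77132e+02]
[ 11  10  15  16 174] [ 0.6018 -0.3252  0.1   ] [ 3.80000e-02 -1.84940e+01  2.70000e-02 -1.07418e+02]
[ 11  11  16  17 168] [ 0.4237 -0.2916  0.1   ] [ 2.40000e-02 -6.26210e+01  3.60000e-02 -1.53175e+02]
```

View pics/z.png

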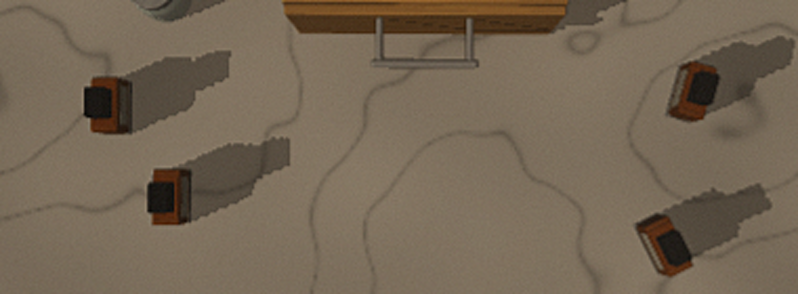

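The crop confirms the flask yaws, and the handle bar runs (372–478, 63) in the crop. I'll go to the handle first.

```bash
python3 - <<'E'
from h import *
s=st(); go(s,[0.6185,-0.012,0.20],np.pi/2+.0235)
E
```

```text
t 0.55 tcp [ 0.2573 -0.6778  0.2186] rot [-3.142  0.     0.363] F [ 0.   0.5 -0.1] w 0.0929 q [ 1.13  0.6  -0.    1.6   0.    0.94 -0.08]
GO [ 57.4  -49.42   1.86] turn -1.231 alt 1.91 -1.231
```

>>> move_arm:
  rows:
    - [5,3.8,-3.3,0.1,0]
    - [5,7.6,-6.6,0.2,0]
    - [5,11.5,-9.9,0.4,0]
    - [5,15.3,-13.2,0.5,0]
    - [5,19.1,-16.5,0.6,0]
  grip_force: 30

```text
t: 1.18
tcp_pos: [0.378, -0.4543, 0.2128]
tcp_rot: [3.141, -0.0, 0.363]
force: [1.2, 0.3, -0.7]
grip_width: 0.0513
finger_force: 0.0
```

>>> move_arm:
  rows:
    - [5,3.8,-3.3,0.1,0]
    - [5,7.6,-6.6,0.2,0]
    - [5,11.5,-9.9,0.4,0]
    - [5,15.3,-13.2,0.5,0]
    - [5,19.1,-16.5,0.6,0]

```text
t: 1.8
tcp_pos: [0.4981, -0.2323, 0.2069]
tcp_rot: [3.141, -0.0, 0.363]
force: [0.3, 0.2, -0.2]
grip_width: 0.0503
finger_force: 0.0
```

>>> move_arm:
  rows:
    - [5,4,-3.3,0.1,-0.1]
    - [5,8,-6.6,0.2,-0.3]
    - [5,12,-9.9,0.4,-0.5]
    - [5,16,-13.2,0.5,-0.7]
    - [5,19.1,-16.5,0.6,-0.9]

```text
t: 2.42
tcp_pos: [0.6184, -0.0098, 0.2008]
tcp_rot: [3.141, -0.0, 1.219]
force: [-0.0, -0.2, -0.6]
grip_width: 0.0499
finger_force: 0.0
```

```bash
python3 - <<'E'
from h import *
s=st(); go(s,[0.6185,-0.012,0.19],np.pi/2+.0235)
E
```

```text
t 2.42 tcp [ 0.6184 -0.0098  0.2008] rot [ 3.141 -0.     1.219] F [-0.  -0.2 -0.6] w 0.0499 q [ 0.11  0.5  -0.28  1.86  0.19  0.8  -0.61]
GO [-0.2   0.08  1.08] turn -0.375 alt 2.767 -0.375
```

>>> move_arm:
  rows:
    - [5,-0.1,0,0.5,-0.15]
    - [5,-0.2,0,1,-0.3]
    - [5,-0.2,0,1,-0.33]
    - [5,-0.2,0,1,-0.33]
    - [5,-0.2,0,1,-0.33]

```text
t: 3.05
tcp_pos: [0.6168, -0.0136, 0.1909]
tcp_rot: [3.141, 0.0, 1.541]
force: [0.2, 0.3, 0.5]
grip_width: 0.0499
finger_force: 0.0
```

```bash
python3 - <<'E'
from h import *
s=st(); go(s,[0.6185,-0.012,0.106],np.pi/2+.0235)
p=ctrl.capture('wrist'); cv2.imwrite('pics/w1.png',p['pixels']); print(p['tool_from_camera'],p['fx'])
th=.0235; u=np.array([-np.sin(th),np.cos(th),0])
c=np.array([.6185,-.012,.125]); print(proj(p,[c-u*.055,c+u*.055],s))
E
```

```text
t 3.05 tcp [ 0.6168 -0.0136  0.1909] rot [3.141 0.    1.541] F [0.2 0.3 0.5] w 0.0499 q [ 0.18  0.52 -0.36  1.87  0.25  0.8  -0.35]
GO [0.17 0.16 8.49] turn -0.054 alt 3.088 -0.054
[[-2.95606364e-04 -9.59084330e-01 -2.83120401e-01  7.81650125e-02]
 [ 9.99998899e-01  1.28152122e-04 -1.47822174e-03 -2.08568568e-04]
 [ 1.45402178e-03 -2.83120526e-01  9.59083236e-01 -1.65986097e-01]
 [ 0.00000000e+00  0.00000000e+00  0.00000000e+00  1.00000000e+00]] 308.3547991820725
[[283.22871085 275.41640361]
 [276.0935736  143.4290332 ]]
```

View pics/w1.png

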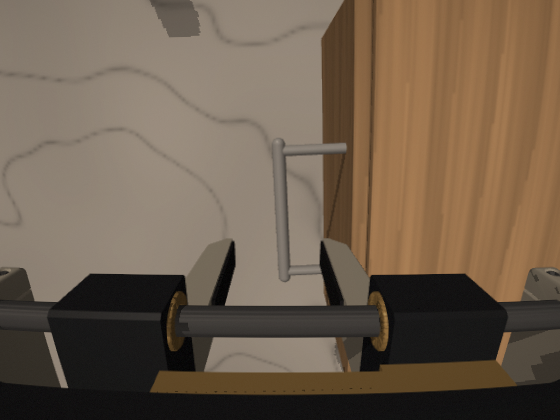

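The wrist view shows the bar from (279,144) to (285,277), within 3 px of the prediction. The fingers straddle it, so I'll descend, grip and pull.

>>> move_arm:
  rows:
    - [5,0.1,0.1,2,-0.03]
    - [5,0.2,0.2,4,-0.05]
    - [5,0.2,0.2,6,-0.05]
    - [5,0.2,0.2,8,-0.05]
    - [5,0.2,0.2,8.5,-0.05]

```text
t: 3.72
tcp_pos: [0.6174, -0.0115, 0.103]
tcp_rot: [-3.138, -0.0, 1.594]
force: [1.1, -0.4, 0.3]
grip_width: 0.0499
finger_force: 0.0
```

>>> move_arm:
  rows:
    - [0,0,0,0,0]
    - [0,0,0,0,0]
    - [0,0,0,0,0]
    - [0,0,0,0,0]
    - [0,0,0,0,0]

```text
t: 4.35
tcp_pos: [0.6191, -0.0117, 0.1061]
tcp_rot: [3.141, 0.0, 1.593]
force: [0.7, -0.4, 1.9]
grip_width: 0.0093
finger_force: 30.0
```

```bash
python3 - <<'E'
from h import *
s=st(); d=.184*np.array([np.cos(.0235),np.sin(.0235),0]); go(s,s['tcp_pos']-d,s['tcp_rot'][2])
E
```

```text
t 4.35 tcp [ 0.6191 -0.0117  0.1061] rot [3.141 0.    1.593] F [ 0.7 -0.4  1.9] w 0.0093 q [ 0.15  0.63 -0.33  1.93  0.33  0.63 -0.37]
GO [ -0.03 -18.4   -0.02] turn 0.0 alt 0.0 -3.142
```

>>> move_arm:
  rows:
    - [0,0,-1,0,0]
    - [0,0,-3,0,0]
    - [0,0,-5,0,0]
    - [0,0,-7,0,0]
    - [0,0,-9,0,0]

```text
t: 4.97
tcp_pos: [0.5281, -0.0134, 0.106]
tcp_rot: [3.14, -0.0, 1.593]
force: [2.0, 1.1, 1.6]
grip_width: 0.0089
finger_force: 30.0
```

>>> move_arm:
  rows:
    - [0,0,-2,0,0]
    - [0,0,-4,0,0]
    - [0,0,-6,0,0]
    - [0,0,-7.5,0,0]
    - [0,0,-8.6,0,0]

```text
t: 5.6
tcp_pos: [0.4423, -0.015, 0.1059]
tcp_rot: [3.141, -0.0, 1.593]
force: [2.5, 2.8, 3.6]
grip_width: 0.009
finger_force: 30.0
```

>>> move_arm:
  rows:
    - [0,0,0,0,0]
    - [4.5,0,0,0,0]
    - [4.5,0,0,0,0]
    - [4.5,0,0,0,0]
    - [4.5,0,0,0,0]

```text
t: 6.22
tcp_pos: [0.4426, -0.0156, 0.1055]
tcp_rot: [-3.141, 0.0, 1.593]
force: [0.3, 0.6, -0.5]
grip_width: 0.0431
finger_force: 0.0
```

>>> move_arm:
  rows:
    - [4.5,0,0,-3,0]
    - [4.5,0,0,-6,0]
    - [4.5,0,0,-9,0]
    - [4.5,0,0,-12,0]
    - [4.5,0,0,-14.5,0]

```text
t: 6.85
tcp_pos: [0.4426, -0.0156, 0.2517]
tcp_rot: [3.141, 0.0, 1.593]
force: [0.0, 0.4, 0.6]
grip_width: 0.045
finger_force: 0.0
```

```bash
python3 - <<'E'
from h import *
s=st()
p=ctrl.capture('top'); cv2.imwrite('pics/t2.png',cv2.resize(p['pixels'][60:320,80:460],None,fx=2.1,fy=2.1,interpolation=cv2.INTER_CUBIC))
find('top','handle'); find('top','flask1',8); find('top','slot_end')
E
```

```text
t 6.85 tcp [ 0.4426 -0.0156  0.2517] rot [3.141 0.    1.593] F [0.  0.4 0.6] w 0.045 q [ 0.29  0.24 -0.46  2.16  0.16  0.77 -0.25]
top handle 0.86 [ 0.6114 -0.009   0.0127]
top handle 0.23 [ 0.5987 -0.3162  0.0625]
top flask1 0.98 [0.5727 0.3515 0.0648]
top flask1 0.8 [ 0.5995 -0.3185  0.065 ]
top flask1 0.77 [0.4666 0.269  0.0638]
top slot_end 0.93 [ 0.6077 -0.0088  0.0175]
```

View pics/t2.png

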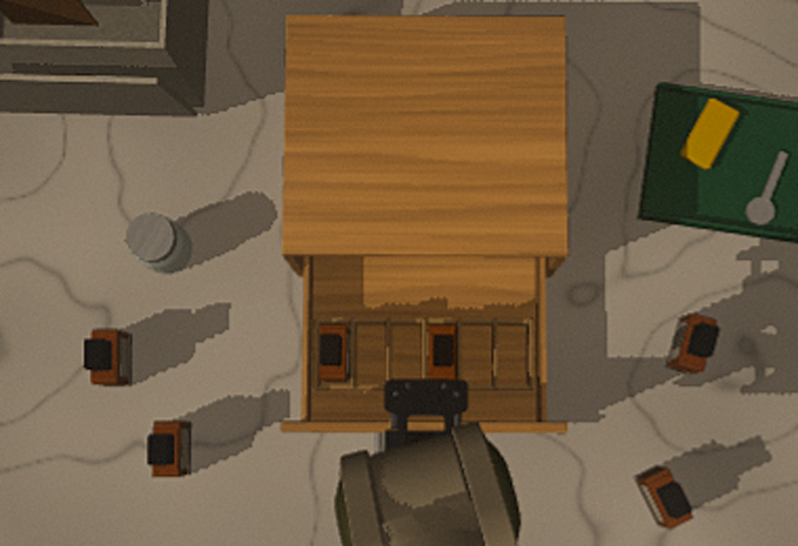

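Crop of the top view: the drawer is open. The stored flasks are in the leftmost slot (y=+105) at crop (333,350) and the fourth from the left (y=-21) at (442,350). Slots +63, +21, -63 and -105 are free. Next I'll check the rack pose with the wrist camera.

```bash
python3 - <<'E'
from h import *
s=st(); go(s,[0.575,-0.10,0.27],1.593)
E
```

```text
t 7.05 tcp [ 0.4426 -0.0157  0.2505] rot [3.141 0.    1.592] F [-0.7  0.7  0.2] w 0.0451 q [ 0.29  0.25 -0.46  2.16  0.16  0.77 -0.26]
GO [-8.71 13.06 -1.94] turn -0.001 alt 3.141 -0.001
```

>>> move_arm:
  rows:
    - [8,-1.7,2.7,-0.4,0]
    - [8,-3.4,5.4,-0.8,0]
    - [8,-5,8,-1.2,0]
    - [8,-6.8,10.7,-1.6,0]
    - [8,-8.1,13.4,-1.8,0]

```text
t: 7.68
tcp_pos: [0.5787, -0.0944, 0.267]
tcp_rot: [-3.139, -0.0, 1.592]
force: [-0.1, -0.3, -0.2]
grip_width: 0.0798
finger_force: 0.0
```

>>> move_arm:
  rows:
    - [8,0,0,0,0]
    - [8,0,0,0,0]
    - [8,0,0,0,0]
    - [8,0,0,0,0]
    - [8,0,0,0,0]

```text
t: 8.3
tcp_pos: [0.5783, -0.0934, 0.2688]
tcp_rot: [3.141, 0.0, 1.593]
force: [0.2, -0.2, 0.0]
grip_width: 0.0801
finger_force: 0.0
```

```bash
cat >> h.py <<'E'
def rackpts(o,th):
    """o: rack xy; returns divider-top segments world"""
    ex=np.array([np.cos(th),np.sin(th),0]); ey=np.array([-np.sin(th),np.cos(th),0]); O=np.array([o[0],o[1],0])
    return [(O+ey*y+ex*-.037+[0,0,.051],O+ey*y+ex*.037+[0,0,.051]) for y in np.array([-84,-42,0,42,84])/1000]
E
python3 - <<'E'
from h import *
s=st(); p=ctrl.capture('wrist'); im=p['pixels']; cv2.imwrite('pics/w2raw.png',im)
o=[0.4424+.142,-0.0163+.142*.0235]
for a,b in rackpts(o,.0235):
    q=proj(p,[a,b],s); print(np.round(q,1).tolist()); cv2.line(im,*[tuple(int(round(v)) for v in x) for x in q],(0,255,0),1)
cv2.imwrite('pics/w2.png',cv2.resize(im,None,fx=1.4,fy=1.4,interpolation=cv2.INTER_CUBIC))
E
```

```text
t 8.3 tcp [ 0.5783 -0.0934  0.2688] rot [3.141 0.    1.593] F [ 0.2 -0.2  0. ] w 0.0801 q [ 0.36  0.4  -0.41  1.85  0.2   0.92 -0.12]
[[254.9, 180.3], [313.2, 180.3]]
[[254.2, 147.0], [314.2, 146.9]]
[[253.5, 111.8], [315.2, 111.7]]
[[252.8, 74.7], [316.2, 74.7]]
[[252.1, 36.0], [317.1, 36.0]]
```

View pics/w2.png

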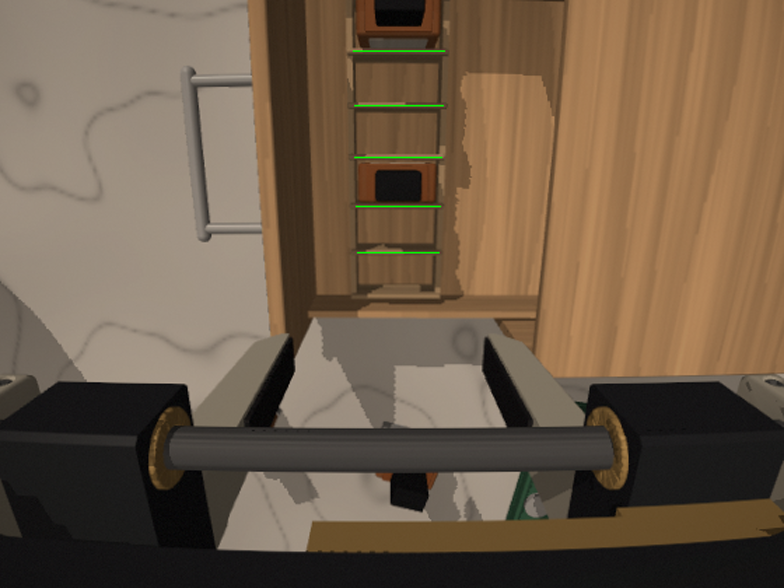

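The overlay sits almost exactly on the dividers. I'll zoom in to measure the residual.

```bash
python3 - <<'E'
import cv2
im=cv2.imread('pics/w2raw.png'); c=cv2.imread('pics/w2raw.png')
z=cv2.resize(im[25:220,225:345],None,fx=3,fy=3,interpolation=cv2.INTER_CUBIC)
for r in [36,74.7,111.8,147,180.3]: cv2.line(z,(0,int((r+.5-25)*3)),(70,int((r+.5-25)*3)),(0,255,0),1)
cv2.imwrite('pics/w2z.png',z)
E
```

```text
(no output)
```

View pics/w2z.png

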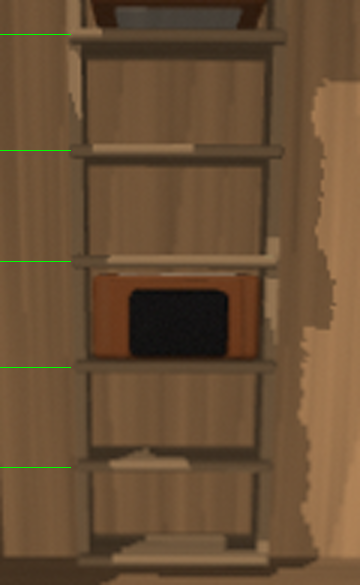

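Dividers in the zoom at rows 36, 151, 260, 366 and 465 match the predictions within about 0.6 mm. So the rack is at (0.5844, -0.0130) with yaw 0.0235. Next is the near-right flask.

```bash
cat >> h.py <<'E'
from scipy.optimize import minimize
def capfit(p,s,x0,y0,a0,save=None,thr=45):
    """fit cap box (34x22, z .064-.1 above zb) to dark mask; IoU"""
    im=p['pixels']; dark=(im.max(2)<thr).astype(np.uint8)
    def hull(v,sc=4):
        c,sn=np.cos(v[2]),np.sin(v[2])
        X=[[v[0]+c*a-sn*b,v[1]+sn*a+c*b,z] for a in(-.017,.017) for b in(-.011,.011) for z in(.066,.1)]
        return cv2.convexHull(proj(p,X,s).astype(np.float32))
    u,v=proj(p,[[x0,y0,.09]],s)[0]; S=70; SC=4
    u0,v0=int(u)-S,int(v)-S
    M=np.float32([[SC,0,-u0*SC+SC/2-.5],[0,SC,-v0*SC+SC/2-.5]])
    lab=cv2.connectedComponents(dark)[1]
    # component nearest the prediction
    ys,xs=np.nonzero(dark); k=np.argmin((xs-u)**2+(ys-v)**2); comp=(lab==lab[ys[k],xs[k]]).astype(np.uint8)
    big=cv2.warpAffine(comp*255,M,(2*S*SC,2*S*SC),flags=cv2.INTER_LINEAR)>127
    def cost(w):
        h=hull([w[0]/1000,w[1]/1000,w[2]/57.3])
        h=(h[:,0]@M[:,:2].T+M[:,2]).round().astype(np.int32); q=np.zeros(big.shape,np.uint8); cv2.fillConvexPoly(q,h,1)
        q=q>0; return -(q&big).sum()/(q|big).sum()
    best=None
    for da in (-12,0,12):
        w0=np.array([x0*1000,y0*1000,a0*57.3+da])
        r=minimize(cost,w0,method='Nelder-Mead',options=dict(initial_simplex=np.vstack([w0,w0+[8,0,0],w0+[0,8,0],w0+[0,0,12]])))
        if best is None or r.fun<best.fun: best=r
    w=best.x; res=np.array([w[0]/1000,w[1]/1000,w[2]/57.3])
    print('FIT',np.round(res,4),'deg',round(w[2],1),'IoU',round(-best.fun,3),'px',(int(u),int(v)),'area',comp.sum())
    if save:
        o=im.copy(); cv2.polylines(o,[hull(res).round().astype(np.int32)],True,(0,255,0),1); cv2.imwrite(save,o)
    return res
E
python3 - <<'E'
from h import *
s=st(); p=ctrl.capture('top')
for a in [(.4663,.2768,.03),(.5696,.3537,.03),(.6018,-.3252,-.32),(.4237,-.2916,.47)]: capfit(p,s,*a)
go(s,[.456,-.354,.22],2.04)
E
```

```text
t 8.35 tcp [ 0.5783 -0.0934  0.2688] rot [3.141 0.    1.593] F [ 0.4 -0.  -1. ] w 0.0803 q [ 0.36  0.4  -0.41  1.85  0.2   0.92 -0.12]
FIT [0.4662 0.2804 0.0987] deg 5.7 IoU 0.868 px (157, 273) area 167
FIT [ 0.5695  0.359  -0.0474] deg -2.7 IoU 0.864 px (127, 228) area 180
FIT [ 0.6033 -0.3295 -0.3616] deg -20.7 IoU 0.852 px (413, 221) area 173
FIT [ 0.4237 -0.2916  0.2606] deg 14.9 IoU -0.0 px (399, 297) area 1
GO [-25.78 -12.81   4.88] turn -0.447 alt 2.695 -0.447
```

>>> move_arm:
  rows:
    - [9,-5.2,-2.6,1,0]
    - [9,-10.3,-5.1,2,-0.1]
    - [9,-15.5,-7.7,3,-0.2]
    - [9,-20.6,-10.2,4,-0.3]
    - [9,-25.8,-12.8,4.9,-0.45]

```text
t: 9.02
tcp_pos: [0.4554, -0.3558, 0.2195]
tcp_rot: [3.141, 0.001, 2.047]
force: [1.2, -0.2, 0.4]
grip_width: 0.0902
finger_force: 0.0
```

>>> move_arm:
  rows:
    - [9,0,0,0,0]
    - [9,0,0,0,0]
    - [9,0,0,0,0]
    - [9,0,0,0,0]
    - [9,0,0,0,0]

```text
t: 9.65
tcp_pos: [0.4567, -0.3535, 0.2198]
tcp_rot: [3.142, 0.0, 2.044]
force: [0.5, -0.7, 0.9]
grip_width: 0.09
finger_force: 0.0
```

```bash
sed -i 's/    lab=cv2.connectedComponents(dark)\[1\]/    n,lab,stt,_=cv2.connectedComponentsWithStats(dark); dark=(dark*(stt[lab][...,4]>60)).astype(np.uint8)/' h.py
python3 - <<'E'
from h import *
s=st(); p=ctrl.capture('wrist'); capfit(p,s,.424,-.292,.47,'pics/w3.png'); find('wrist','flask1')
E
```

```text
t 9.65 tcp [ 0.4567 -0.3535  0.2198] rot [3.142 0.    2.044] F [ 0.5 -0.7  0.9] w 0.09 q [ 0.89  0.46 -0.47  1.92  0.28  0.83  0.75]
FIT [ 0.4229 -0.2971  0.4817] deg 27.6 IoU 0.956 px (276, 123) area 911
wrist flask1 0.78 [ 0.423  -0.295   0.0658]
wrist flask1 0.64 [ 0.5903 -0.3252  0.0614]
```

View pics/w3.png

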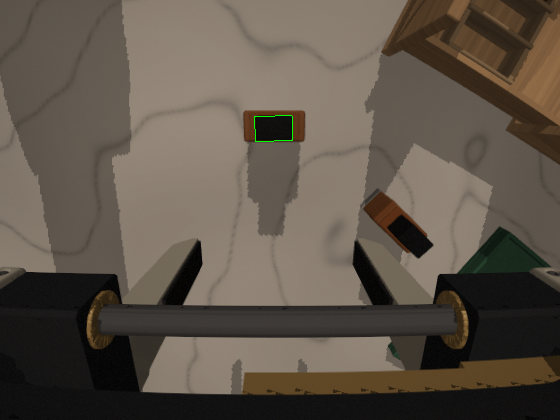

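The wrist view shows the flask at (274,127) with the cap fitted tightly (IoU 0.956).

```bash
python3 - <<'E'
from h import *
s=st(); go(s,[.4229,-.2971,.07],.4817+np.pi/2)
p=ctrl.capture('wrist'); capfit(p,s,.602,-.325,-.34)
E
```

```text
t 9.75 tcp [ 0.4565 -0.3538  0.2197] rot [-3.142  0.     2.044] F [ 0.3 -0.5  0.8] w 0.0902 q [ 0.89  0.46 -0.47  1.92  0.28  0.83  0.75]
GO [ 6.58 -0.4  14.97] turn -0.009 alt 3.133 -0.009
FIT [ 0.6028 -0.3305 -0.279 ] deg -16.0 IoU 0.919 px (414, 233) area 924
```

>>> move_arm:
  rows:
    - [7,1.7,-0.1,1,0]
    - [7,3.3,-0.2,2,-0.01]
    - [7,5,-0.3,4,-0.01]
    - [7,6.6,-0.4,7,-0.01]
    - [7,6.6,-0.4,9,-0.01]
  grip_force: 25

```text
t: 10.42
tcp_pos: [0.4218, -0.2962, 0.1288]
tcp_rot: [-3.141, -0.001, 2.054]
force: [0.1, -0.7, -0.2]
grip_width: 0.0702
finger_force: 0.0
```

>>> move_arm:
  rows:
    - [7,0,0,2,0]
    - [7,0,0,4,0]
    - [7,0,0,6,0]
    - [7,0,0,6,0]
    - [0,0,0,6,0]

```text
t: 11.05
tcp_pos: [0.4229, -0.2973, 0.0701]
tcp_rot: [3.141, 0.0, 2.053]
force: [-0.7, 0.7, 0.2]
grip_width: 0.064
finger_force: 0.0
```

>>> move_arm:
  rows:
    - [0,0,0,0,0]
    - [0,0,0,0,0]
    - [0,0,0,0,0]
    - [0,0,0,0,0]
    - [0,0,0,0,0]

```text
t: 11.68
tcp_pos: [0.4228, -0.2974, 0.0698]
tcp_rot: [3.141, 0.0, 2.053]
force: [0.1, -0.3, 3.6]
grip_width: 0.0339
finger_force: 24.9
```

```bash
python3 - <<'E'
from h import *
st()
E
```

```text
t 11.68 tcp [ 0.4228 -0.2974  0.0698] rot [3.141 0.    2.053] F [ 0.1 -0.3  3.6] w 0.0339 q [ 0.73  0.6  -0.33  2.18  0.46  0.42  0.52]
```

>>> move_arm:
  rows:
    - [0,0,0,-2,0]
    - [0,0,0,-6,0.1]
    - [0,0,0,-10,0.2]
    - [0,0,0,-15,0.3]
    - [0,0,0,-19.5,0.459]

```text
t: 12.3
tcp_pos: [0.422, -0.2971, 0.266]
tcp_rot: [-3.141, -0.001, 1.589]
force: [-0.4, -0.0, -3.0]
grip_width: 0.034
finger_force: 24.9
```

>>> move_arm:
  rows:
    - [0,0,0,0,0]
    - [0,0,0,0,0]
    - [0,0,0,0,0]
    - [0,0,0,0,0]
    - [0,0,0,0,0]

```text
t: 12.92
tcp_pos: [0.4224, -0.2972, 0.2639]
tcp_rot: [-3.141, -0.001, 1.594]
force: [0.1, 0.2, -1.7]
grip_width: 0.0337
finger_force: 24.9
```

```bash
cat >> h.py <<'E'
def slot(y,o=(.5844,-.0130),th=.0235): return [o[0]-np.sin(th)*y,o[1]+np.cos(th)*y]
SY=np.pi/2+.0235
E
python3 - <<'E'
from h import *
s=st(); print(slot(-.105)); go(s,[*slot(-.105),.26],SY)
E
```

```text
t 12.93 tcp [ 0.4224 -0.2972  0.2639] rot [-3.141e+00 -1.000e-03  1.594e+00] F [ 0.1  0.2 -1.7] w 0.0337 q [ 0.8   0.32 -0.38  2.    0.15  0.85  0.35]
[np.float64(0.5868672728934586), np.float64(-0.1179710082092632)]
GO [17.53 16.86  0.39] turn -0.0 alt 3.141 -0.0
```

>>> move_arm:
  rows:
    - [0,4,3.8,0,0]
    - [0,8,7.7,0.1,0]
    - [0,12,11.5,0.2,0]
    - [0,15.5,15,0.3,0]
    - [0,17.5,16.9,0.4,0]

```text
t: 13.55
tcp_pos: [0.5892, -0.1157, 0.2602]
tcp_rot: [3.141, -0.001, 1.597]
force: [-0.1, -0.3, -1.6]
grip_width: 0.0336
finger_force: 25.0
```

>>> move_arm:
  rows:
    - [0,0,0,2,0]
    - [0,0,0,6,0]
    - [0,0,0,10,0]
    - [0,0,0,11.5,0]
    - [0,0,0,11.5,0]

```text
t: 14.18
tcp_pos: [0.5873, -0.1183, 0.145]
tcp_rot: [-3.14, -0.0, 1.594]
force: [0.4, 1.0, -1.1]
grip_width: 0.0342
finger_force: 25.0
```

>>> move_arm:
  rows:
    - [0,0,0,0,0]
    - [0,0,0,0,0]
    - [0,0,0,0,0]
    - [0,0,0,0,0]
    - [0,0,0,0,0]

```text
t: 14.8
tcp_pos: [0.5876, -0.1185, 0.1458]
tcp_rot: [3.141, 0.0, 1.594]
force: [0.4, -0.6, -2.1]
grip_width: 0.0336
finger_force: 25.0
```

```bash
python3 - <<'E'
from h import *
s=st(); go(s,[*slot(-.105),.086],SY)
p=ctrl.capture('wrist'); cv2.imwrite('pics/w4.png',p['pixels'])
E
```

```text
t 14.8 tcp [ 0.5876 -0.1185  0.1458] rot [3.141 0.    1.594] F [ 0.4 -0.6 -2.1] w 0.0336 q [ 0.35  0.56 -0.36  1.94  0.3   0.69 -0.17]
GO [ 0.05 -0.07  5.98] turn -0.0 alt 3.141 -0.0
```

View pics/w4.png

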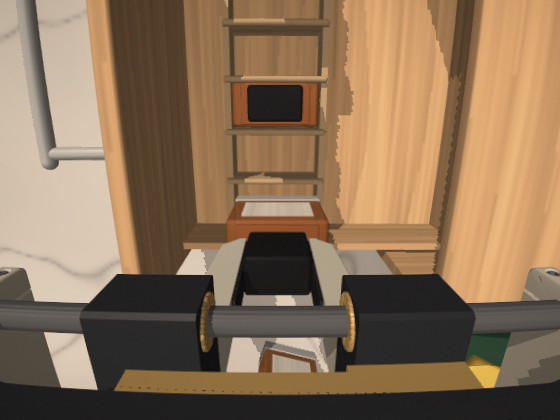

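The flask hangs straight at (277,225), above the end slot. I'll lower it gently.

>>> move_arm:
  rows:
    - [0,0,-0.05,1,0]
    - [0,0,-0.05,2,0]
    - [0,0,-0.05,3,0]
    - [0,0,-0.05,3.8,0]
    - [0,0,-0.05,4.5,0]

```text
t: 15.48
tcp_pos: [0.5869, -0.1184, 0.0999]
tcp_rot: [-3.141, -0.0, 1.594]
force: [0.4, -0.7, -1.1]
grip_width: 0.0338
finger_force: 25.0
```

>>> move_arm:
  rows:
    - [0,0,0,0.4,0]
    - [0,0,0,0.8,0]
    - [0,0,0,1.2,0]
    - [0,0,0,1.5,0]
    - [0,0,0,1.5,0]

```text
t: 16.1
tcp_pos: [0.5874, -0.1185, 0.0858]
tcp_rot: [3.141, 0.0, 1.594]
force: [0.8, 0.0, 0.3]
grip_width: 0.0338
finger_force: 25.0
```

>>> move_arm:
  rows:
    - [6,0,0,0,0]
    - [6,0,0,0,0]
    - [6,0,0,-1,0]
    - [6,0,0,-4,0]
    - [6,0,0,-8,0]

```text
t: 16.73
tcp_pos: [0.5865, -0.1183, 0.1664]
tcp_rot: [-3.14, -0.0, 1.594]
force: [0.4, -0.7, 0.7]
grip_width: 0.0598
finger_force: 0.0
```

>>> move_arm:
  rows:
    - [6,0,0,-4,0]
    - [6,-5,0,-6,0]
    - [7,-10,-0.5,-6,0]
    - [8,-15,-1,-6,0.1]
    - [8,-19,-1.5,-6,0.25]

```text
t: 17.35
tcp_pos: [0.5757, -0.3112, 0.2264]
tcp_rot: [3.141, 0.0, 1.338]
force: [1.1, 0.4, 0.2]
grip_width: 0.0794
finger_force: 0.0
```

```bash
python3 - <<'E'
from h import *
s=st(); go(s,[.581,-.397,.215],1.27)
E
```

```text
t 17.35 tcp [ 0.5757 -0.3112  0.2264] rot [3.141 0.    1.338] F [1.1 0.4 0.2] w 0.0794 q [ 0.62  0.52 -0.31  1.75  0.2   0.9  -0.01]
GO [-8.23  2.49  1.15] turn 0.068 alt 0.068 -3.073
```

>>> move_arm:
  rows:
    - [8,-2.7,0.8,0.3,0.03]
    - [8,-5.5,1.6,0.7,0.07]
    - [8,-8.2,2.5,1.1,0.07]
    - [8,-8.2,2.5,1.1,0.07]
    - [8,-8.2,2.5,1.1,0.07]

```text
t: 17.98
tcp_pos: [0.5828, -0.393, 0.2143]
tcp_rot: [-3.141, -0.001, 1.275]
force: [0.3, -0.6, 0.5]
grip_width: 0.0802
finger_force: 0.0
```

```bash
python3 - <<'E'
from h import *
s=st(); p=ctrl.capture('wrist'); r=capfit(p,s,.603,-.330,-.3,'pics/w5.png'); find('wrist','flask1')
s=st(); go(s,[r[0],r[1],.07],r[2]+np.pi/2)
E
```

```text
t 17.98 tcp [ 0.5828 -0.393   0.2143] rot [-3.141e+00 -1.000e-03  1.275e+00] F [ 0.3 -0.6  0.5] w 0.0802 q [ 0.69  0.59 -0.29  1.65  0.2   0.93  0.04]
FIT [ 0.6032 -0.3307 -0.271 ] deg -15.5 IoU 0.936 px (278, 126) area 924
wrist flask1 0.91 [ 0.6078 -0.3287  0.066 ]
t 18.07 tcp [ 0.5829 -0.3928  0.2147] rot [-3.142e+00 -1.000e-03  1.276e+00] F [-0.1 -0.2  0.8] w 0.0798 q [ 0.69  0.59 -0.29  1.65  0.2   0.93  0.04]
GO [ 6.51  0.14 14.48] turn -0.024 alt 3.118 -0.024
```

>>> move_arm:
  rows:
    - [7,1.7,0,1,0]
    - [7,3.3,0.1,2,-0.02]
    - [7,5,0.1,4,-0.02]
    - [7,6.5,0.1,7,-0.02]
    - [7,6.5,0.1,9,-0.02]

```text
t: 18.7
tcp_pos: [0.6028, -0.3291, 0.1229]
tcp_rot: [-3.14, -0.001, 1.298]
force: [-0.0, -0.2, -0.6]
grip_width: 0.0699
finger_force: 0.0
```

>>> move_arm:
  rows:
    - [7,0,0,2,0]
    - [7,0,0,4,0]
    - [7,0,0,5.5,0]
    - [7,0,0,5.5,0]
    - [0,0,0,5.5,0]

```text
t: 19.32
tcp_pos: [0.6026, -0.3327, 0.0701]
tcp_rot: [3.141, 0.0, 1.294]
force: [0.2, 0.3, -0.4]
grip_width: 0.0638
finger_force: 0.0
```

>>> move_arm:
  rows:
    - [0,0,0,0,0]
    - [0,0,0,0,0]
    - [0,0,0,0,0]
    - [0,0,0,0,0]
    - [0,0,0,-1,0]

```text
t: 19.95
tcp_pos: [0.6015, -0.3321, 0.079]
tcp_rot: [-3.139, -0.0, 1.294]
force: [-0.1, 0.6, -1.9]
grip_width: 0.0341
finger_force: 25.0
```

>>> move_arm:
  rows:
    - [0,0,0,-4,0]
    - [0,0,0,-8,0]
    - [0,0,0,-12,-0.1]
    - [0,0,0,-16,-0.2]
    - [0,0,0,-18.5,-0.3]

```text
t: 20.58
tcp_pos: [0.6024, -0.3324, 0.2673]
tcp_rot: [3.14, 0.001, 1.597]
force: [-0.1, 0.7, -2.8]
grip_width: 0.0339
finger_force: 25.0
```

```bash
python3 - <<'E'
from h import *
s=st(); go(s,[*slot(-.063),.26],SY)
E
```

```text
t 20.57 tcp [ 0.6024 -0.3324  0.2673] rot [3.140e+00 1.000e-03 1.597e+00] F [-0.1  0.7 -2.8] w 0.0339 q [ 0.67  0.54 -0.39  1.62  0.23  1.03  0.24]
GO [25.68 -0.98  0.7 ] turn 0.003 alt 0.003 -3.139
```

>>> move_arm:
  rows:
    - [0,5,-0.2,0.2,0]
    - [0,10,-0.4,0.4,0]
    - [0,15,-0.6,0.6,0]
    - [0,20,-0.8,0.7,0]
    - [0,25.5,-1,0.7,0]

```text
t: 21.2
tcp_pos: [0.5857, -0.0765, 0.2579]
tcp_rot: [-3.141, 0.0, 1.593]
force: [0.5, 0.7, -2.5]
grip_width: 0.0337
finger_force: 25.0
```

>>> move_arm:
  rows:
    - [0,0,0,0,0]
    - [0,0,0,4,0]
    - [0,0,0,8,0]
    - [0,0,0,11.5,0]
    - [0,0,0,11.5,0]

```text
t: 21.82
tcp_pos: [0.5847, -0.0786, 0.1407]
tcp_rot: [-3.137, 0.0, 1.593]
force: [-0.8, -0.7, -2.7]
grip_width: 0.0339
finger_force: 25.0
```

>>> move_arm:
  rows:
    - [0,0,0,0,0]
    - [0,0,0,0,0]
    - [0,0,0,0,0]
    - [0,0,0,0,0]
    - [0,0,0,0,0]

```text
t: 22.45
tcp_pos: [0.5865, -0.0777, 0.1428]
tcp_rot: [3.141, 0.0, 1.594]
force: [0.7, 0.1, -1.9]
grip_width: 0.0336
finger_force: 25.0
```

```bash
python3 - <<'E'
from h import *
s=st(); go(s,[*slot(-.0648),.086],SY)
p=ctrl.capture('wrist'); cv2.imwrite('pics/w6.png',p['pixels'])
E
```

```text
t 22.45 tcp [ 0.5865 -0.0777  0.1428] rot [3.141 0.    1.594] F [ 0.7  0.1 -1.9] w 0.0336 q [ 0.29  0.56 -0.38  1.96  0.32  0.68 -0.26]
GO [-0.   -0.06  5.68] turn -0.0 alt 3.141 -0.0
```

View pics/w6.png

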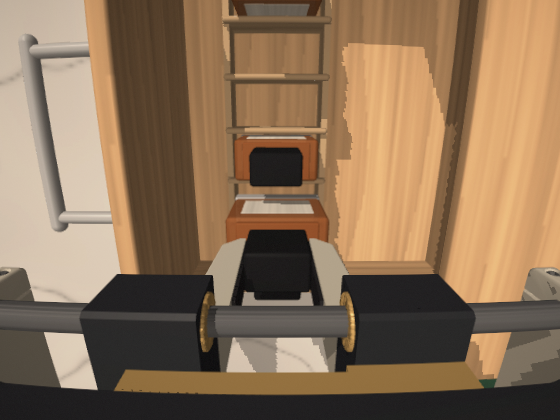

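The held flask sits at (278,225), clear of the stored neighbour at (276,160). I'll lower it gently.

>>> move_arm:
  rows:
    - [0,0.05,-0.05,1,0]
    - [0,0.05,-0.05,2,0]
    - [0,0.05,-0.05,3,0]
    - [0,0.05,-0.05,3.6,0]
    - [0,0.05,-0.05,4.2,0]

```text
t: 23.12
tcp_pos: [0.5859, -0.0772, 0.1]
tcp_rot: [-3.141, -0.0, 1.594]
force: [0.1, -0.4, -2.3]
grip_width: 0.0334
finger_force: 25.0
```

>>> move_arm:
  rows:
    - [0,0,0,0.4,0]
    - [0,0,0,0.8,0]
    - [0,0,0,1.2,0]
    - [0,0,0,1.5,0]
    - [0,0,0,1.5,0]

```text
t: 23.75
tcp_pos: [0.5864, -0.0773, 0.0858]
tcp_rot: [3.141, 0.0, 1.594]
force: [1.2, -0.7, -1.1]
grip_width: 0.0336
finger_force: 25.0
```

>>> move_arm:
  rows:
    - [6,0,0,0,0]
    - [6,0,0,0,0]
    - [6,0,0,-1,0]
    - [6,0,0,-4,0]
    - [6,0,0,-8,0]

```text
t: 24.38
tcp_pos: [0.5854, -0.0771, 0.1664]
tcp_rot: [-3.14, -0.0, 1.594]
force: [1.4, -0.6, -0.8]
grip_width: 0.06
finger_force: 0.0
```

>>> move_arm:
  rows:
    - [6,0,0,-5,0]
    - [7,5,0,-5,0]
    - [8,10,-3,-5,0]
    - [8,15,-6,-5,0]
    - [8,20,-9,-5,0]

```text
t: 25.0
tcp_pos: [0.4902, 0.1221, 0.2164]
tcp_rot: [3.141, -0.0, 1.594]
force: [1.0, 0.6, 0.7]
grip_width: 0.0799
finger_force: 0.0
```

>>> move_arm:
  rows:
    - [8,4,-1,0,0]
    - [8,8,-2,0,0]
    - [8,8.5,-2,0,0]
    - [8,8.5,-2,0,0]
    - [8,8.5,-2,0,0]

```text
t: 25.62
tcp_pos: [0.4697, 0.2038, 0.2156]
tcp_rot: [-3.141, 0.001, 1.592]
force: [0.1, -0.9, 0.0]
grip_width: 0.0801
finger_force: 0.0
```

```bash
python3 - <<'E'
from h import *
s=st(); p=ctrl.capture('wrist'); r=capfit(p,s,.466,.280,.03,'pics/w7.png'); find('wrist','flask1'); r2=capfit(p,s,.5695,.357,.0)
s=st(); go(s,[r[0],r[1],.07],r[2]+np.pi/2)
E
```

```text
t 25.62 tcp [0.4697 0.2038 0.2156] rot [-3.141e+00  1.000e-03  1.592e+00] F [ 0.1 -0.9  0. ] w 0.0801 q [-0.17  0.38 -0.47  2.06  0.25  0.75 -0.77]
FIT [0.4652 0.2808 0.0257] deg 1.5 IoU 0.932 px (275, 115) area 934
wrist flask1 0.75 [0.4701 0.2829 0.0618]
wrist flask1 0.51 [0.5476 0.0901 0.0435]
FIT [0.57   0.3576 0.0774] deg 4.4 IoU 0.919 px (396, 28) area 1589
t 25.73 tcp [0.4697 0.2039 0.2156] rot [-3.141  0.     1.592] F [-0.5 -0.4 -0.2] w 0.0802 q [-0.17  0.38 -0.47  2.06  0.25  0.75 -0.77]
GO [ 7.7  -0.29 14.56] turn -0.005 alt 3.137 -0.005
```

View pics/w7.png

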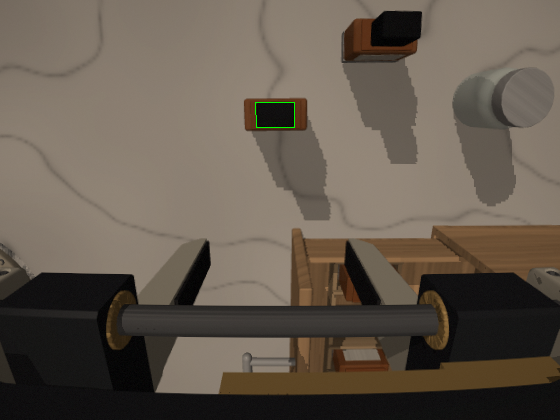

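The wrist view shows the flask at (275,115), fitted well. The second flask at (385,40) is clear of it.

>>> move_arm:
  rows:
    - [7,2,0,1,0]
    - [7,4,-0.1,2,0]
    - [7,6,-0.2,4,0]
    - [7,7.7,-0.3,7,0]
    - [7,7.7,-0.3,9,0]

```text
t: 26.35
tcp_pos: [0.4645, 0.2826, 0.1244]
tcp_rot: [-3.141, -0.0, 1.594]
force: [-0.3, -0.3, 0.9]
grip_width: 0.0698
finger_force: 0.0
```

>>> move_arm:
  rows:
    - [7,0,0,2,0]
    - [7,0,0,4,0]
    - [7,0,0,5.5,0]
    - [7,0,0,5.5,0]
    - [0,0,0,5.5,0]

```text
t: 26.98
tcp_pos: [0.4649, 0.2821, 0.071]
tcp_rot: [3.141, -0.0, 1.594]
force: [0.3, 0.0, 0.8]
grip_width: 0.0639
finger_force: 0.0
```

>>> move_arm:
  rows:
    - [0,0,0,0,0]
    - [0,0,0,0,0]
    - [0,0,0,0,0]
    - [0,0,0,0,0]
    - [0,0,0,0,0]

```text
t: 27.6
tcp_pos: [0.4649, 0.2822, 0.0708]
tcp_rot: [3.141, -0.0, 1.594]
force: [1.6, -0.6, 2.2]
grip_width: 0.034
finger_force: 24.9
```

>>> move_arm:
  rows:
    - [0,0,0,-4,0]
    - [0,0,0,-8,0]
    - [0,0,0,-12,0]
    - [0,0,0,-16,0]
    - [0,0,0,-19.5,0]

```text
t: 28.22
tcp_pos: [0.464, 0.2817, 0.2666]
tcp_rot: [-3.141, 0.0, 1.594]
force: [-0.4, 0.8, -3.1]
grip_width: 0.0339
finger_force: 25.0
```

```bash
python3 - <<'E'
from h import *
s=st(); go(s,[*slot(.021),.26],SY)
E
```

```text
t 28.23 tcp [0.464  0.2817 0.2666] rot [-3.141  0.     1.594] F [-0.4  0.8 -3.1] w 0.0339 q [-0.27  0.36 -0.5   1.94  0.22  0.89 -0.87]
GO [-27.64  11.36   0.66] turn -0.0 alt 3.141 -0.0
```

>>> move_arm:
  rows:
    - [0,-3,1.2,0,0]
    - [0,-7,2.9,0,0]
    - [0,-12,4.9,0,0]
    - [0,-17,7,0,0]
    - [0,-22,9,0,0]

```text
t: 28.85
tcp_pos: [0.5595, 0.0625, 0.2651]
tcp_rot: [-3.14, 0.0, 1.594]
force: [0.5, 0.6, -2.3]
grip_width: 0.0339
finger_force: 25.0
```

>>> move_arm:
  rows:
    - [0,-3,1.2,0,0]
    - [0,-5.5,2.3,0,0]
    - [0,-5.5,2.3,4,0]
    - [0,-5.5,2.3,8,0]
    - [0,-5.5,2.3,12,0]

```text
t: 29.48
tcp_pos: [0.5831, 0.0095, 0.144]
tcp_rot: [-3.14, -0.0, 1.594]
force: [0.4, -1.0, -3.4]
grip_width: 0.0334
finger_force: 25.0
```

>>> move_arm:
  rows:
    - [0,0,0,0,0]
    - [0,0,0,0,0]
    - [0,0,0,0,0]
    - [0,0,0,0,0]
    - [0,0,0,0,0]

```text
t: 30.1
tcp_pos: [0.5841, 0.0097, 0.1463]
tcp_rot: [3.141, 0.0, 1.594]
force: [0.4, 0.2, -3.0]
grip_width: 0.034
finger_force: 25.0
```

```bash
python3 - <<'E'
from h import *
s=st(); go(s,[*slot(.0222),.0868],SY)
p=ctrl.capture('wrist'); cv2.imwrite('pics/w8.png',p['pixels']); find('top','jar'); 
E
```

```text
t 30.1 tcp [0.5841 0.0097 0.1463] rot [3.141 0.    1.594] F [ 0.4  0.2 -3. ] w 0.034 q [ 0.15  0.55 -0.38  1.98  0.31  0.67 -0.4 ]
GO [-0.05 -0.03  5.95] turn -0.001 alt 3.141 -0.001
top jar 0.59 [0.7086 0.302  0.0848]
```

View pics/w8.png

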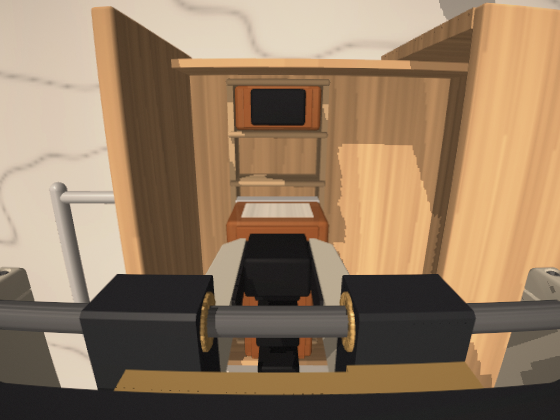

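The held flask is at (278,220), in line with the slot and with a free slot above it. I'll lower it.

>>> move_arm:
  rows:
    - [0,-0.05,0,1,0]
    - [0,-0.05,0,2,0]
    - [0,-0.05,0,3,0]
    - [0,-0.05,0,3.8,0]
    - [0,-0.05,0,4.5,0]

```text
t: 30.82
tcp_pos: [0.5838, 0.0093, 0.0999]
tcp_rot: [-3.141, 0.0, 1.594]
force: [-0.2, -0.0, -3.6]
grip_width: 0.0339
finger_force: 25.0
```

>>> move_arm:
  rows:
    - [0,0,0,0.4,0]
    - [0,0,0,0.8,0]
    - [0,0,0,1.2,0]
    - [0,0,0,1.5,0]
    - [0,0,0,1.5,0]

```text
t: 31.45
tcp_pos: [0.5852, 0.0095, 0.0866]
tcp_rot: [3.139, -0.0, 1.594]
force: [0.5, 0.2, 4.6]
grip_width: 0.0335
finger_force: 25.0
```

>>> move_arm:
  rows:
    - [6,0,0,0,0]
    - [6,0,0,0,0]
    - [6,0,0,-1,0]
    - [6,0,0,-4,0]
    - [6,0,0,-8,0]

```text
t: 32.08
tcp_pos: [0.5833, 0.0093, 0.1663]
tcp_rot: [-3.14, -0.0, 1.594]
force: [-0.4, -0.3, -0.1]
grip_width: 0.0599
finger_force: 0.0
```

>>> move_arm:
  rows:
    - [6,0,0,-5,0]
    - [7,5,0,-5,0]
    - [8,10,0,-5,0]
    - [8,15,0,-5,0]
    - [8,20,0,-5,0]

```text
t: 32.7
tcp_pos: [0.5791, 0.2106, 0.2164]
tcp_rot: [3.141, -0.0, 1.594]
force: [0.3, 0.2, 0.2]
grip_width: 0.08
finger_force: 0.0
```

>>> move_arm:
  rows:
    - [8,4,-0.5,0,0]
    - [8,7.5,-0.5,0,0]
    - [8,7.5,-0.5,0,0]
    - [8,7.5,-0.5,0,0]
    - [8,7.5,-0.5,0,0]

```text
t: 33.33
tcp_pos: [0.573, 0.2824, 0.2157]
tcp_rot: [3.142, 0.001, 1.592]
force: [-0.3, -0.0, -0.6]
grip_width: 0.0799
finger_force: 0.0
```

```bash
python3 - <<'E'
from h import *
s=st(); p=ctrl.capture('wrist'); r=capfit(p,s,.570,.3576,.03,'pics/w9.png'); find('wrist','flask1')
s=st(); go(s,[r[0],r[1],.07],r[2]+np.pi/2)
E
```

```text
t 33.33 tcp [0.573  0.2824 0.2157] rot [3.142e+00 1.000e-03 1.592e+00] F [-0.3 -0.  -0.6] w 0.0799 q [-0.27  0.53 -0.42  1.79  0.27  0.88 -0.79]
FIT [0.5702 0.3579 0.0332] deg 1.9 IoU 0.942 px (276, 116) area 942
wrist flask1 0.65 [0.5721 0.3548 0.0647]
t 33.42 tcp [0.5729 0.2828 0.2157] rot [3.142 0.    1.592] F [-0.9  0.9  0.6] w 0.0803 q [-0.27  0.53 -0.42  1.79  0.27  0.88 -0.79]
GO [ 7.53 -0.12 14.57] turn -0.012 alt 3.13 -0.012
```

>>> move_arm:
  rows:
    - [7,2,0,1,0]
    - [7,4,-0.1,2,-0.01]
    - [7,6,-0.1,4,-0.01]
    - [7,7.5,-0.1,7,-0.01]
    - [7,7.5,-0.1,9,-0.01]

```text
t: 34.05
tcp_pos: [0.5682, 0.3612, 0.1228]
tcp_rot: [-3.139, 0.0, 1.607]
force: [0.4, 0.2, -0.7]
grip_width: 0.0696
finger_force: 0.0
```

>>> move_arm:
  rows:
    - [7,0,0,2,0]
    - [7,0,0,4,0]
    - [7,0,0,5.5,0]
    - [7,0,0,5.5,0]
    - [0,0,0,5.5,0]

```text
t: 34.67
tcp_pos: [0.5702, 0.3592, 0.0711]
tcp_rot: [3.141, -0.0, 1.604]
force: [0.2, 0.3, -0.1]
grip_width: 0.0641
finger_force: 0.0
```

>>> move_arm:
  rows:
    - [0,0,0,0,0]
    - [0,0,0,0,0]
    - [0,0,0,0,0]
    - [0,0,0,0,0]
    - [0,0,0,0,0]

```text
t: 35.3
tcp_pos: [0.5702, 0.3592, 0.0709]
tcp_rot: [3.141, -0.0, 1.604]
force: [0.6, -0.4, 2.0]
grip_width: 0.0337
finger_force: 24.9
```

>>> move_arm:
  rows:
    - [0,0,0,-4,0]
    - [0,0,0,-8,0]
    - [0,0,0,-12,0]
    - [0,0,0,-16,0]
    - [0,0,0,-19.5,0.01]

```text
t: 35.92
tcp_pos: [0.5694, 0.3587, 0.2666]
tcp_rot: [-3.141, 0.0, 1.594]
force: [0.5, 0.6, -2.0]
grip_width: 0.0337
finger_force: 24.9
```

```bash
python3 - <<'E'
from h import *
s=st(); go(s,[*slot(.063),.26],SY)
E
```

```text
t 35.92 tcp [0.5694 0.3587 0.2666] rot [-3.141  0.     1.594] F [ 0.5  0.6 -2. ] w 0.0337 q [-0.37  0.52 -0.43  1.66  0.25  1.02 -0.86]
GO [-30.9    0.64   0.67] turn -0.0 alt 3.141 -0.0
```

Flask offset in hand is about -1.3 mm along tool x, so the target is slot y 0.064.

>>> move_arm:
  rows:
    - [0,-3,0.1,0,0]
    - [0,-7,0.2,0,0]
    - [0,-12,0.4,0,0]
    - [0,-17,0.5,0,0]
    - [0,-22,0.6,0,0]

```text
t: 36.55
tcp_pos: [0.5802, 0.1375, 0.265]
tcp_rot: [-3.14, 0.0, 1.594]
force: [0.5, -0.2, -3.3]
grip_width: 0.0337
finger_force: 25.0
```

>>> move_arm:
  rows:
    - [0,-5,0,0,0]
    - [0,-8.8,0,0,0]
    - [0,-8.8,0,4,0]
    - [0,-8.8,0,8,0]
    - [0,-8.8,0,12,0]

```text
t: 37.17
tcp_pos: [0.5824, 0.0509, 0.1442]
tcp_rot: [-3.141, 0.0, 1.593]
force: [1.0, -0.9, -2.1]
grip_width: 0.034
finger_force: 25.0
```

>>> move_arm:
  rows:
    - [0,0,0,0,0]
    - [0,0,0,0,0]
    - [0,0,0,0,0]
    - [0,0,0,0,0]
    - [0,0,0,0,0]

```text
t: 37.8
tcp_pos: [0.5832, 0.0512, 0.1463]
tcp_rot: [3.141, 0.0, 1.594]
force: [0.4, -0.8, -2.6]
grip_width: 0.0337
finger_force: 25.0
```

```bash
python3 - <<'E'
from h import *
s=st(); go(s,[*slot(.064),.0868],SY)
E
```

```text
t 37.8 tcp [0.5832 0.0512 0.1463] rot [3.141 0.    1.594] F [ 0.4 -0.8 -2.6] w 0.0337 q [ 0.07  0.55 -0.37  1.98  0.31  0.67 -0.47]
GO [-0.02 -0.04  5.95] turn -0.001 alt 3.141 -0.001
```

>>> move_arm:
  rows:
    - [0,0,0,1,0]
    - [0,0,0,2,0]
    - [0,0,0,3,0]
    - [0,0,0,3.8,0]
    - [0,0,0,4.5,0]

```text
t: 38.42
tcp_pos: [0.5828, 0.0513, 0.0999]
tcp_rot: [-3.141, -0.0, 1.594]
force: [-0.3, -0.1, -3.2]
grip_width: 0.0337
finger_force: 25.0
```

>>> move_arm:
  rows:
    - [0,0,0,0.4,0]
    - [0,0,0,0.8,0]
    - [0,0,0,1.2,0]
    - [0,0,0,1.5,0]
    - [0,0,0,1.5,0]

```text
t: 39.05
tcp_pos: [0.5842, 0.0514, 0.0866]
tcp_rot: [3.139, -0.0, 1.594]
force: [1.4, -0.4, 5.3]
grip_width: 0.034
finger_force: 25.0
```

Contact with the floor. I'll release, lift, and move back to look at the whole rack from above.

>>> move_arm:
  rows:
    - [6,0,0,0,0]
    - [6,0,0,0,0]
    - [6,0,0,-1,0]
    - [6,0,0,-4,0]
    - [6,0,0,-8,0]

```text
t: 39.67
tcp_pos: [0.5824, 0.0512, 0.1663]
tcp_rot: [-3.14, -0.0, 1.594]
force: [0.9, -0.7, 0.7]
grip_width: 0.0602
finger_force: 0.0
```

>>> move_arm:
  rows:
    - [6,0,0,-5,0]
    - [6,-4,0,-8,0]
    - [6,-9,0,-10,0]
    - [6,-14,-0.5,-10,0]
    - [6,-18,-0.5,-10,0]

```text
t: 40.3
tcp_pos: [0.5815, -0.1311, 0.2667]
tcp_rot: [3.141, 0.001, 1.593]
force: [0.5, -0.3, -0.2]
grip_width: 0.0599
finger_force: 0.0
```

>>> move_arm:
  rows:
    - [6,0,0,0,0]
    - [6,0,0,0,0]
    - [6,0,0,0,0]
    - [6,0,0,0,0]
    - [6,0,0,0,0]

```text
t: 40.92
tcp_pos: [0.5822, -0.1282, 0.2656]
tcp_rot: [-3.141, -0.0, 1.595]
force: [0.6, 0.6, 0.2]
grip_width: 0.06
finger_force: 0.0
```

```bash
python3 - <<'E'
from h import *
s=st(); p=ctrl.capture('wrist'); im=p['pixels']
for y in (-105,-63,-21,21,63,105):
    for q in proj(p,[[*slot(y/1000),.116]],s): cv2.circle(im,(int(round(q[0])),int(round(q[1]))),2,(0,255,0),-1)
h=[.4424,-.0163]; q=proj(p,[[*h,.125]],s)[0]; cv2.circle(im,(int(q[0]),int(q[1])),2,(0,0,255),-1)
cv2.imwrite('pics/w10.png',cv2.resize(im,None,fx=1.4,fy=1.4)); find('wrist','flask1',8)
go(s,[.4424,-.0155,.2],SY); ctrl.capture('top'); find('top','flask1',8); find('top','jar')
E
```

```text
t 40.92 tcp [ 0.5822 -0.1282  0.2656] rot [-3.141 -0.     1.595] F [0.6 0.6 0.2] w 0.06 q [ 0.41  0.42 -0.41  1.83  0.2   0.93 -0.06]
wrist flask1 0.86 [0.584  0.0374 0.0817]
wrist flask1 0.61 [0.5894 0.0041 0.0806]
wrist flask1 0.58 [ 0.589  -0.1132  0.0799]
GO [ 11.6  -13.7    6.56] turn 0.001 alt 0.001 -3.141
top flask1 0.85 [0.5814 0.0072 0.0792]
top flask1 0.71 [0.5812 0.0516 0.0813]
top flask1 0.63 [ 0.5859 -0.0716  0.0805]
top flask1 0.51 [ 0.581  -0.1088  0.0783]
top jar 0.82 [0.7044 0.2984 0.0837]
```

View pics/w10.png

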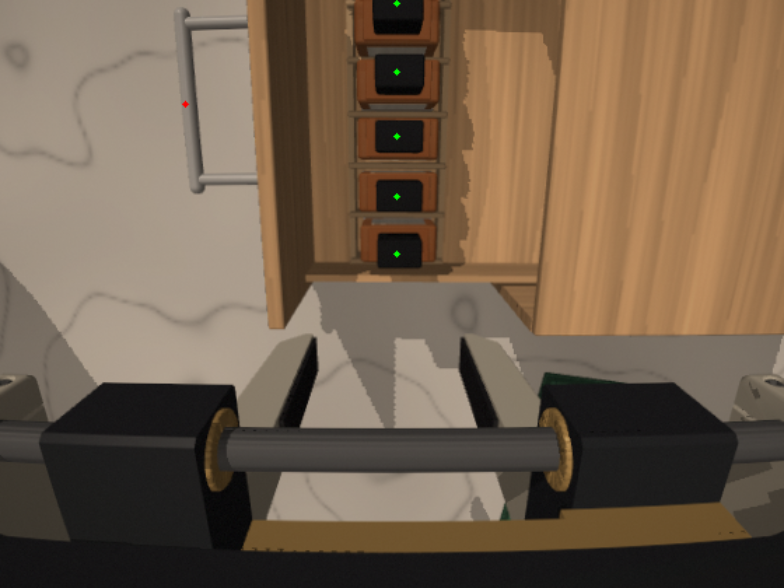

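The wrist view shows all five visible flasks centred under their predicted marks at column ~398, with the sixth just above the frame. The top camera finds none left on the bench. Now I'll close the drawer by its handle.

>>> move_arm:
  rows:
    - [4.5,2.5,-3,0,0]
    - [4.5,5,-6,0,0]
    - [4.5,8,-9,0,0]
    - [4.5,10,-12,0,0]
    - [4.5,11.6,-13.7,0,0]

```text
t: 41.8
tcp_pos: [0.4412, -0.0153, 0.2658]
tcp_rot: [3.141, 0.0, 1.594]
force: [-0.1, -0.7, 0.9]
grip_width: 0.0451
finger_force: 0.0
```

>>> move_arm:
  rows:
    - [4.5,0,0,2,0]
    - [4.5,0,0,5,0]
    - [4.5,0,0,6.5,0]
    - [4.5,0,0,6.5,0]
    - [4.5,0,0,6.5,0]

```text
t: 42.42
tcp_pos: [0.443, -0.0159, 0.2011]
tcp_rot: [3.141, -0.0, 1.594]
force: [0.1, -0.2, 0.5]
grip_width: 0.0448
finger_force: 0.0
```

```bash
python3 - <<'E'
from h import *
s=st(); go(s,[.4424,-.0155,.106],SY)
E
```

```text
t 42.42 tcp [ 0.443  -0.0159  0.2011] rot [ 3.141 -0.     1.594] F [ 0.1 -0.2  0.5] w 0.0448 q [ 0.26  0.32 -0.45  2.22  0.23  0.64 -0.33]
GO [ 0.04 -0.07  9.51] turn -0.001 alt 3.141 -0.001
```

>>> move_arm:
  rows:
    - [4.5,0,0,3,0]
    - [4.5,0,0,6,0]
    - [4.5,0,0,8.5,0]
    - [4.5,0,0,9.5,0]
    - [0,0,0,9.5,0]

```text
t: 43.05
tcp_pos: [0.4427, -0.0159, 0.1058]
tcp_rot: [-3.141, 0.0, 1.594]
force: [0.5, 0.6, 0.0]
grip_width: 0.039
finger_force: 0.0
```

>>> move_arm:
  rows:
    - [0,0,0,0,0]
    - [0,0,0,0,0]
    - [0,0,0,0,0]
    - [0,0,0,0,0]
    - [0,0,0,0,0]

```text
t: 43.68
tcp_pos: [0.4432, -0.0161, 0.1062]
tcp_rot: [3.14, 0.0, 1.594]
force: [-0.2, -0.4, 6.6]
grip_width: 0.009
finger_force: 25.0
```

>>> move_arm:
  rows:
    - [0,0,1,0,0]
    - [0,0,2.5,0,0]
    - [0,0,4,0,0]
    - [0,0,6,0,0]
    - [0,0,8,0,0]

```text
t: 44.3
tcp_pos: [0.5226, -0.0146, 0.1062]
tcp_rot: [-3.141, 0.001, 1.594]
force: [-2.3, -1.3, 8.7]
grip_width: 0.009
finger_force: 25.0
```

>>> move_arm:
  rows:
    - [0,0,2,0,0]
    - [0,0,4,0,0]
    - [0,0,6,0,0]
    - [0,0,7.5,0,0]
    - [0,0,8.5,0,0]

```text
t: 44.92
tcp_pos: [0.6081, -0.0129, 0.1063]
tcp_rot: [3.141, 0.001, 1.593]
force: [-2.4, -1.3, 8.6]
grip_width: 0.0091
finger_force: 25.0
```

>>> move_arm:
  rows:
    - [0,0,0.3,0,0]
    - [0,0,0.6,0,0]
    - [0,0,0.9,0,0]
    - [0,0,1,0,0]
    - [0,0,1,0,0]

```text
t: 45.55
tcp_pos: [0.6176, -0.0128, 0.1063]
tcp_rot: [3.141, 0.001, 1.593]
force: [-1.0, -1.9, 6.2]
grip_width: 0.0088
finger_force: 25.0
```

>>> move_arm:
  rows:
    - [0,0,0.05,0,0]
    - [0,0,0.1,0,0]
    - [0,0,0.15,0,0]
    - [0,0,0.2,0,0]
    - [0,0,0.2,0,0]

```text
t: 46.18
tcp_pos: [0.6194, -0.0128, 0.1063]
tcp_rot: [3.141, 0.001, 1.593]
force: [-2.3, -2.2, 6.7]
grip_width: 0.0089
finger_force: 25.0
```

>>> move_arm:
  rows:
    - [0,0,0.05,0,0]
    - [0,0,0.1,0,0]
    - [0,0,0.15,0,0]
    - [0,0,0.2,0,0]
    - [0,0,0.2,0,0]

```text
t: 46.8
tcp_pos: [0.6203, -0.0128, 0.1062]
tcp_rot: [-3.14, 0.001, 1.593]
force: [-4.9, -1.8, 9.3]
grip_width: 0.009
finger_force: 25.0
```

>>> move_arm:
  rows:
    - [0,0,0.1,0,0]
    - [0,0,0.2,0,0]
    - [0,0,0.3,0,0]
    - [0,0,0.3,0,0]
    - [0,0,0.3,0,0]

```text
t: 47.42
tcp_pos: [0.6202, -0.0128, 0.1061]
tcp_rot: [-3.134, 0.002, 1.593]
force: [-14.7, -0.8, 18.2]
grip_width: 0.0091
finger_force: 25.0
```

The drawer is against its stop. I'll release straight up, keeping the slight preload, then retreat.

>>> move_arm:
  rows:
    - [0,0,-0.3,0,0]
    - [0,0,-0.3,0,0]
    - [4.5,0,-0.3,0,0]
    - [4.5,0,-0.3,0,0]
    - [4.5,0,-0.3,0,0]

```text
t: 48.05
tcp_pos: [0.6214, -0.0118, 0.1054]
tcp_rot: [-3.141, -0.0, 1.594]
force: [-0.2, 0.0, -0.0]
grip_width: 0.0345
finger_force: 0.0
```

>>> move_arm:
  rows:
    - [4.5,0,0,0,0]
    - [4.5,0,0,-3,0]
    - [4.5,0,0,-6,0]
    - [4.5,0,0,-10,0]
    - [4.5,0,0,-14,0]

```text
t: 48.68
tcp_pos: [0.6212, -0.0119, 0.2467]
tcp_rot: [-3.141, -0.0, 1.594]
force: [0.9, -1.4, 0.4]
grip_width: 0.0444
finger_force: 0.0
```

>>> move_arm:
  rows:
    - [4.5,-5,-2,0,0]
    - [4.5,-10,-4,0,0]
    - [4.5,-15,-6,0,0]
    - [4.5,-20,-8,0,0]
    - [4.5,-25,-10,0,0]

```text
t: 49.3
tcp_pos: [0.5264, -0.2657, 0.2457]
tcp_rot: [3.141, 0.0, 1.594]
force: [1.3, -0.4, 0.7]
grip_width: 0.0451
finger_force: 0.0
```

```bash
python3 - <<'E'
from h import *
s=st(); p=ctrl.capture('top'); im=p['pixels']; a=cv2.imread('pics/top0.png')
d=cv2.absdiff(a,im)[175:216,205:360].max(2); print('diff around front',(d>25).sum(), d.mean())
cv2.imwrite('pics/t3.png',cv2.resize(np.vstack([a[160:220,190:370],im[160:220,190:370]]),None,fx=4,fy=4,interpolation=cv2.INTER_CUBIC))
find('top','handle'); find('top','flask1'); find('top','jar')
E
```

```text
t 49.3 tcp [ 0.5264 -0.2657  0.2457] rot [3.141 0.    1.594] F [ 1.3 -0.4  0.7] w 0.0451 q [ 0.67  0.43 -0.42  1.87  0.22  0.88  0.17]
diff around front 0 3.774822974036192
top handle 0.84 [ 0.6744 -0.007   0.1266]
top handle 0.62 [0.7056 0.2982 0.0871]
top jar 0.96 [0.7073 0.2987 0.0866]
```

View pics/t3.png

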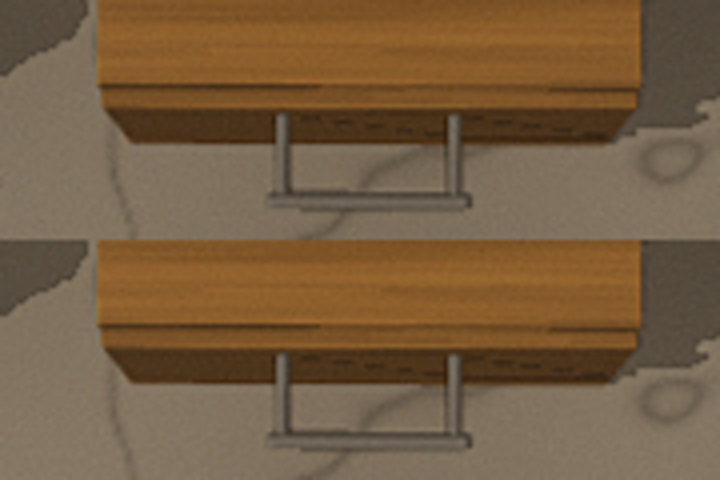

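The closed front and handle (bar at rows 201 and 441) look the same before and after, so the drawer is shut. The robot is touching nothing.

```bash
python3 -c "
from rig import ctrl; print(ctrl.hand_in())"
```

```text
the job is handed in; nothing more can be done
None
```

All four flasks from the bench are upright in free rack slots on the drawer floor, the drawer is fully shut, the jar was left where it stood, and the job is handed in.

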